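# Roll a steel roller up the ramp onto its sprung stop and hold it there

## Task

Push the steel roller slowly up the wooden ramp with your fingertips, never letting it run away or roll back down, and go on until the roller has pressed the red sprung stop plate all the way in. Finish while still holding it pressed there, so that I can fit the locking pin. Only push the roller: do not pick it up or carry it, do not push the red plate with the fingers, and leave the things lying around where they are.

Things in the scene. Friction and masses are not known exactly. Their poses are not given: they have to be found in the camera images.
- ramp: Plywood roll-in ramp fixed to the worktop, base 280x140x12 mm. Origin: centre of the underside of the base; its x axis is the level direction in which the ramp climbs, y across it, z up. The deck climbs at 0.16 rad (9 degrees) between two wooden cheeks 22 mm high (measured from the deck, inner faces 114 mm apart); a lip 8 mm high and 12 mm thick closes the foot. At the upper end stand the red stop plate and, behind it, a fixed aluminium back plate 52 mm high.
- slope (a point): Middle of the ramp's foot, on the deck surface at the upper face of the lip. Its x axis points up the slope along the deck, y across, z square to the deck. In this frame the roller's centre starts at about x = 20 mm, z = 28 mm, and touches the stop plate at x = 172 mm.
- roller: Steel roller with two dark bands and blue ends, a cylinder 56 mm in diameter and 100 mm long, about 0.3 to 0.65 kg, free to roll, lying across the ramp at its foot against the lip. Origin: its centre, midway along its axis. Its y axis is the cylinder's axis; x and z turn as it rolls. Let go on the deck, it rolls back down.
- stop_plate (a joint): Travel of the red sprung stop plate up the slope, m: 0 = out (at rest), 0.015 = fully in, where it meets a hard end. The spring pushes back with about 4 N at first and 9.5 N fully in, and returns the plate when let go.
- stop_face (a point): Point on the lower face of the red stop plate (108 mm wide, from 3 to 47 mm above the deck), in the middle of its width and 28 mm above the deck, where the roller meets it; it moves with the plate.
- masking_tape: Roll of cream masking tape lying flat, 90 mm across, 25 mm high. Bystander. Origin: centre of its underside.
- tape_measure: Yellow and black tape measure lying on its side, 64x89x33 mm. Bystander. Origin: centre of its underside.
- screwdriver: Screwdriver with a yellow handle lying flat, 183x22x26 mm. Bystander. Origin: centre of its underside.
Mind the look-alikes: they are no part of the job. Several things have the shape of the roller; the one meant has the colours described above.

How it is judged (in metres and radians):
On the way:
1. the fingers push the roller past the middle of the ramp (x of roller in the frame of slope above 0.09 m and contact force between the fingers and roller above 0.1 N).
At the end, for the whole second after the job is handed in: The roller rests on the deck (its centre within 8 mm of its rolling height), square to the ramp within 0.12 rad and still, held by the fingers (over 1 N) against the red stop plate, which is in by more than 10 mm of its 15 mm; the fingers do not push on the plate (value of joint stop_plate above 0.01 m and contact force between the fingers and roller above 1 N and contact force between roller and stop_plate above 1 N and contact force between the fingers and stop_plate below 0.5 N and z of roller in the frame of slope between 0.02 and 0.036 m and linear speed of roller below 0.02 m/s and angle between the y axis of roller and the y axis of slope, either way round below 0.12 rad); the arm keeps its last pose, push and grip.
It fails at once if the roller rolls free on the deck, out of touch with the fingers, faster than 0.2 m/s (x of roller in the frame of slope above 0.04 m and contact force between the fingers and roller below 0.01 N and linear speed of roller above 0.2 m/s).
It fails at once if the roller is flung or runs away (faster than 0.35 m/s) (linear speed of roller above 0.35 m/s).
It fails at once if the roller is lifted more than 12 mm off the deck (z of roller in the frame of slope above 0.04 m).
It fails at once if the fingers press on the red stop plate with more than 2 N (contact force between the fingers and stop_plate above 2 N).
It fails at once if the masking tape, the tape measure or the screwdriver is moved more than 30 mm (distance of any of masking_tape, tape_measure, screwdriver from where it was at the start of the episode above 0.03 m).
It also fails if it takes over 38 s, if anything falls off the work surface, if the arm or the gripper's body presses on something with over 40 N, if the wrist force passes 120 N, or if a joint passes its speed limit or range.

## Robot

A 6-joint arm with a two-finger parallel gripper is mounted at the origin on a cart in front of the work surface, level with it; the furniture and walls round the work are solid. World frame = base frame: x ahead of the robot, y to its left, z up, the work surface at z = 0. Lengths are in mm, angles in rad, forces in N, time in s.
With the tool pointing down it reaches from about 300 to 875 mm from the base axis. Payload 6.4 kg.
Tool frame: the origin (TCP) lies on the centre line of the jaws, within the pads' length; the fingertips stand 8 mm ahead of it and the grasp point (between the pads) lies 11 mm behind it; z points along the fingers, y is the direction in which the jaws open and shut (so a half turn about z gives the same grasp; the last joint's range is limited). The gripper opens to 85 mm and grips with 20 to 120 N. Pads are 22 mm wide; open, the fingers measure 114 mm over their backs; the gripper's body (76 mm by 85 mm) begins 54 mm behind the grasp point. The pads swing forward as they close: fully open they stand 13 mm farther back than shut.
Start: joints at [-1.535, 0.181, 1.607, -0, 1.354, -0.206], TCP at [137.7, -558.283, 239.288] pointing down, gripper open.
Joint ranges: [-2.99, 2.99], [-0.89, 2.07], [0.3, 2.58], [-1.14, 4.28], [0, 2.63], [-3.12, 3.12]. Speed limits (rad/s): [2.57, 2.57, 3.01, 3.14, 3.14, 3.14].

## Interface

Orientations are given as a unit quaternion [x, y, z, w].
In Python, from workcell import arm gives the robot as it stands.
- The arm moves only by the tool jog_arm, never from a script. Its argument "rows" is one flat list of numbers, 7 for each row, row after row: the opening, from -1 (shut) to 1 (fully open), then the shift along the tool's x, y, z in m, then the turn, a rotation vector about the tool's x, y, z in rad. In form: [hand, x, y, z, wx, wy, wz, hand, x, y, z, wx, wy, wz, ...]. A call has 1 to 5 rows; each row is the pose to reach, as a shift and turn from the pose measured when the call began, along the tool's axes at that moment; what a row does not reach only later rows make up. A row lasts 1/12 s, in which the tool goes at most 41.7 mm and 7.16 degrees, less where a joint would pass 70% of its speed; a pose out of reach is approached as far as the arm can. A call with a gripper value outside its range is refused whole. The fingers move at their own pace and stop on an object; the grip force is fixed at half the most. Time passes only in rows, so rows that repeat a pose let the fingers close. It gives the time, the measured TCP pose, the force and the opening at its end, in the units of the state.
- arm.state(): the state, without advancing time (a new reading comes with each control period).
- arm.snapshot(name): name is "scene" or "top"; returns a dict with "img" (420x560x3 uint8, red, green, blue), "fx", "fy", "cx", "cy" (pixels), "R" (3x3) and "t" (3): a world point X has camera coordinates R X + t. Camera axes: x right, y down, z forward; pixel columns grow to the right and rows downward; lengths in mm; the calibration is good to about 2 mm. A picture is of the moment at which its call begins. There is no depth.
- arm.sign_off(): hands the job in, once; it reports no verdict.
Trained networks look in a picture, given as the dict that the camera call returned (one of the last four; its "shot" number tells which), for a name from the list of things; names that differ only in an ending like _2 or _b are one class to them, and where a whole thing is asked for, a point or a joint stands for the part that bears it (a point fixed in the world has none). Each returns a list of dicts, best first, with "confidence" (0 to 1); they miss things now and then, are a little off and sometimes report something else, mostly with a low value. They report only what shows in the picture. A call takes as long as a camera call. They do not tell look-alikes from the thing itself.
- arm.spot_in(picture, query): "box" ([left, top, right, bottom] in pixels, round what is visible of it).
- arm.cut_out(picture, query): "mask" (420x560 bool, what is visible of it) and "box" ([left, top, right, bottom] in pixels, round what is visible of it).
- arm.pinpoint(picture, query): "location" ([column, row] in pixels: a listed point, or the origin of a listed thing).
The state is a dict: "clock": time; "qpos": joint angles; "joint_vel": joint speeds; "joint_torque": joint torques, N m; "eef_pos": TCP position; "orientation": TCP orientation; "wrist_force": force on the tool from outside, world axes, zero at the start; "torque": the same for the moment, N m; "gripper_width": finger opening in mm.
Only numpy, scipy, OpenCV 4.12 (cv2) and the standard library are available. Lean on these libraries where they do the work, as an engineer would, in place of code of your own. Each camera call takes 0.05 s, during which the arm holds its last target. There are 200 camera calls.

## Working session

There is one attempt and no reset: what is moved stays moved. The work goes in short steps, Python scripts to look and compute and a tool call to move; the robot and the scene stay as the last step left them, time stands still between calls to the robot, and variables do not carry over. Pictures are saved under pics/ and viewed, about 8 in all and at most 12, crops included, and the job is handed in when it is done.

Besides the shell and the picture viewer there is one more tool, called after "Call:" as name(argument=value, ...) on one line, values as JSON. jog_arm: Moves the arm, as the interface text tells. Its arguments: {"type":"object","properties":{"rows":{"type":"array"}},"required":["rows"]}

```bash
mkdir -p pics; cat > h.py <<'E'
import numpy as np, cv2
from workcell import arm
def save(p,n,box=None,s=1):
    im=p["img"][...,::-1]
    if box: im=im[box[1]:box[3],box[0]:box[2]]
    cv2.imwrite("pics/"+n,cv2.resize(im,None,fx=s,fy=s,interpolation=cv2.INTER_CUBIC))
def ray(p,uv):
    R=np.array(p["R"]);t=np.array(p["t"])
    d=R.T@np.array([(uv[0]-p["cx"])/p["fx"],(uv[1]-p["cy"])/p["fy"],1]);return -R.T@t,d
def atz(p,uv,z):
    c,d=ray(p,uv);return c+d*(z-c[2])/d[2]
def tri(ps,uvs):
    A=np.zeros((3,3));b=np.zeros(3)
    for p,uv in zip(ps,uvs):
        c,d=ray(p,uv);d=d/np.linalg.norm(d);M=np.eye(3)-np.outer(d,d);A+=M;b+=M@c
    return np.linalg.solve(A,b)
def proj(p,X):
    c=np.array(p["R"])@X+np.array(p["t"]);return [p["fx"]*c[0]/c[2]+p["cx"],p["fy"]*c[1]/c[2]+p["cy"]]
E
python3 - <<'E'
from h import *
np.set_printoptions(precision=1,suppress=True)
a=arm.snapshot("scene");b=arm.snapshot("top")
save(np and dict(img=np.vstack([a["img"],b["img"]])),"a.png",s=0.71)
for p in(a,b):
    print(atz(p,(280,210),0))
    for q in["ramp","slope","roller","stop_face","masking_tape","tape_measure","screwdriver"]:
        try: print(q,[(np.round(x["location"]),round(x["confidence"],2),atz(p,x["location"],30)) for x in arm.pinpoint(p,q)[:4]])
        except Exception as e: print(q,e)
print(arm.state())
E
```

```text
[621.9  -6.5   0. ]
ramp [(array([305., 210.]), 0.75, array([535.6,  18.1,  30. ]))]
slope [(array([324., 185.]), 0.64, array([ 554.7, -160.5,   30. ]))]
roller [(array([321., 179.]), 0.77, array([ 581.3, -199.2,   30. ])), (array([248., 237.]), 0.71, array([595.6, 211.5,  30. ]))]
stop_face [(array([299., 196.]), 0.45, array([586.6, -54.9,  30. ]))]
masking_tape [(array([224., 291.]), 0.68, array([526.9, 419.9,  30. ]))]
tape_measure [(array([284., 300.]), 0.92, array([408.8, 388.8,  30. ]))]
screwdriver [(array([307., 210.]), 0.72, array([529.2,  17.6,  30. ])), (array([184., 273.]), 0.57, array([637.9, 402.6,  30. ]))]
[559.9 102.8   0. ]
ramp [(array([344., 215.]), 0.96, array([546.1, -46.6,  30. ]))]
slope [(array([173., 167.]), 0.32, array([654.7, 360.1,  30. ]))]
roller [(array([387., 209.]), 0.92, array([ 562.7, -149.2,   30. ])), (array([238., 191.]), 0.74, array([600.1, 202.8,  30. ]))]
stop_face [(array([311., 210.]), 0.88, array([557.9,  30. ,  30. ]))]
masking_tape [(array([159., 212.]), 0.63, array([545.9, 386.7,  30. ]))]
tape_measure [(array([175., 259.]), 0.82, array([436.8, 345.5,  30. ]))]
screwdriver [(array([172., 164.]), 0.66, array([660. , 361.3,  30. ]))]
{'clock': 0.8, 'qpos': array([-1.5,  0.2,  1.6,  0. ,  1.4, -0.2]), 'joint_vel': array([ 0.,  0.,  0., -0.,  0.,  0.]), 'joint_torque': array([  0. , -44.5, -35.2,  -0. ,   0. ,   0. ]), 'eef_pos': array([ 137.7, -558.3,  239.3]), 'orientation': array([ 1. ,  0.1, -0. ,  0. ]), 'wrist_force': array([-0.1, -0.3,  0.3]), 'torque': array([-0. ,  0. ,  0.1]), 'gripper_width': 85.03570448850904}
```

View pics/a.png

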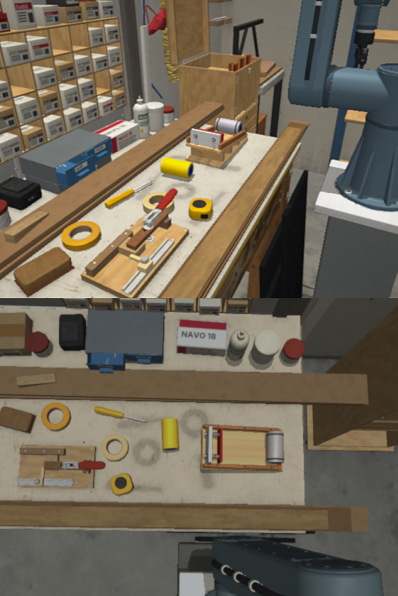

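```bash
python3 - <<'E'
from h import *
np.set_printoptions(precision=1,suppress=True)
a=arm.snapshot("scene");b=arm.snapshot("top")
A=cv2.resize(a["img"][110:250,230:370],(400,400),interpolation=2);B=cv2.resize(b["img"][150:270,280:400],(400,400),interpolation=2)
save(dict(img=np.hstack([A,B])),"b.png")
for q in["roller","stop_face","ramp","slope"]:
    for p in (a,b):
        print(q,[(np.round(x["location"],1),round(x["confidence"],2)) for x in arm.pinpoint(p,q)[:2]])
m=arm.cut_out(b,"ramp")[0]["mask"].astype(np.uint8)
r=cv2.minAreaRect(cv2.findNonZero(m));print("ramp rect",r,[atz(b,c,15) for c in cv2.boxPoints(r)])
for x in arm.cut_out(b,"roller")[:2]:
    r=cv2.minAreaRect(cv2.findNonZero(x["mask"].astype(np.uint8)));print("roller rect",r,[atz(b,c,50) for c in cv2.boxPoints(r)])
print("cam",ray(a,(0,0))[0],ray(b,(0,0))[0])
E
```

```text
roller [(array([320.3, 175.9]), 0.68), (array([249. , 236.1]), 0.65)]
roller [(array([388.4, 210.2]), 0.85), (array([238.7, 191.3]), 0.78)]
stop_face [(array([297.1, 195.3]), 0.44)]
stop_face [(array([311.3, 209.6]), 0.58), (array([343.8, 217.2]), 0.51)]
ramp [(array([305.7, 211.1]), 0.86)]
ramp [(array([341.6, 217.7]), 0.95)]
slope [(array([324.5, 185.3]), 0.86)]
slope []
ramp rect ((340.75958251953125, 211.05999755859375), (117.71131896972656, 63.15898895263672), 1.2453641891479492) [array([482.9,  99.2,  15. ]), array([635.3,  98.2,  15. ]), array([ 635.2, -186.9,   15. ]), array([ 482.2, -180.8,   15. ])]
roller rect ((239.5, 191.5), (45.0, 23.0), 90.0) [array([647.4, 227.8,  50. ]), array([648.6, 173.9,  50. ]), array([542.1, 171.4,  50. ]), array([541. , 224.6,  50. ])]
roller rect ((386.5, 210.0), (46.0, 25.0), 90.0) [array([ 611.9, -115.6,   50. ]), array([ 613.1, -174.7,   50. ]), array([ 504.6, -172.7,   50. ]), array([ 503.5, -114.4,   50. ])]
cam [  61.4 1080.1  605.4] [ 374.5  143.  1307.6]
```

View pics/b.png

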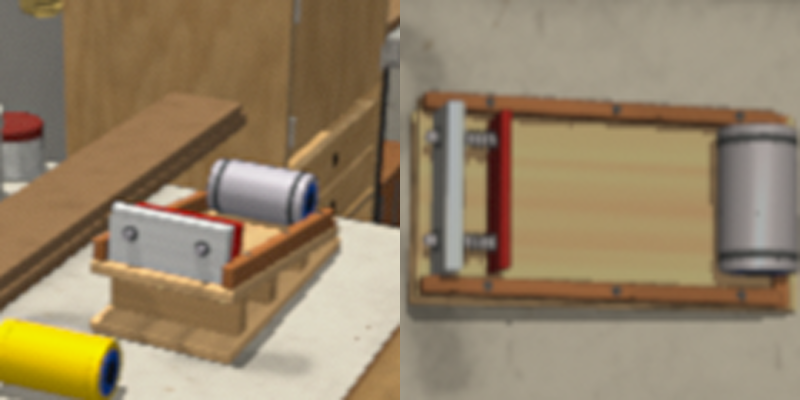

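Two things have the roller's shape in the top view: the grey steel cylinder at (388,210) and the plain yellow one at (239,191). The crop shows the first with dark bands and a blue end at the ramp foot, so it is the one meant. The ramp climbs toward world +y, and its stop plate is near (431,207). Next I'll fit the ramp pose.

```bash
cat >> h.py <<'E'
from scipy.spatial.transform import Rotation as Ro
def slopeT(x,y,z,yaw): # yaw of uphill direction
    return Ro.from_euler("ZY",[yaw,-0.16]).as_matrix(),np.array([x,y,z])
E
python3 - <<'E'
from h import *
from scipy.optimize import least_squares
np.set_printoptions(precision=2,suppress=True)
a=arm.snapshot("scene");b=arm.snapshot("top")
T=lambda u,v:(280+u*.3,150+v*.3); S=lambda u,v:(230+u*.35,110+v*.35)
T=lambda u,v:(280+(u-400)*.3,150+v*.3)
def res(q):
    R,o=slopeT(*q[:4]);xa=q[4];w=lambda *p:np.array(proj_(p,R,o))
    P=[(b,(200,-54,47),T(511,111)),(b,(200,54,47),T(509,269)),
       (b,(20,0,28),T(757,199)),(a,(20,50,28),S(311,201)),
       (b,(xa,-54,52),T(447,101)),(b,(xa,54,52),T(446,272)),
       (a,(xa,-54,52),S(113,204)),(a,(xa,54,52),S(236,228)),
       (b,(110,-57,22),T(610,114)),(b,(110,57,22),T(610,282))]
    return np.concatenate([np.subtract(proj(p,R@np.array(X,float)+o),uv) for p,X,uv in P])
s=least_squares(res,[558,-165,30,1.57,230],loss="soft_l1")
print(s.x,res(s.x).reshape(-1,2))
q=s.x.copy();R,o=slopeT(*q[:4]);np.save("q.npy",q)
print("roller",R@[20,0,28]+o,"end",R@[187,0,28]+o,"uphill",R[:,0])
st=arm.state();M=Ro.from_quat(st["orientation"]).as_matrix();print(M,st["eef_pos"],st["qpos"])
E
```

```text
[ 556.   -155.43   30.1     1.59  242.77] [[-1.23 -0.34]
 [-0.19  0.38]
 [-1.33  0.52]
 [-0.95  0.01]
 [-0.23  1.55]
 [ 0.26 -1.14]
 [ 0.72  0.21]
 [-2.93 -0.54]
 [ 4.19  0.89]
 [ 5.13 -0.31]]
roller [ 555.76 -140.15   60.92] end [553.22  24.7   87.53] uphill [-0.02  0.99  0.16]
[[ 0.97  0.24 -0.  ]
 [ 0.24 -0.97 -0.  ]
 [-0.    0.   -1.  ]] [ 137.7  -558.3   239.28] [-1.54  0.18  1.61 -0.    1.35 -0.21]
```

```bash
python3 - <<'E'
from h import *
from scipy.optimize import least_squares
np.set_printoptions(precision=2,suppress=True)
a=arm.snapshot("scene");b=arm.snapshot("top")
S=lambda u,v:(230+u*.35,110+v*.35)
T=lambda u,v:(280+(u-400)*.3,150+v*.3)
def res(q):
    R,o=slopeT(*q[:4]);xa=q[4]
    P=[(b,(200,-54,47),T(511,111)),(b,(200,54,47),T(509,269)),
       (b,(20,0,28),T(757,199)),(a,(20,50,28),S(311,201)),
       (b,(xa,-54,52),T(447,101)),(b,(xa,54,52),T(446,272)),
       (a,(xa,-54,52),S(113,204)),(a,(xa,54,52),S(236,228))]
    r=np.concatenate([np.subtract(proj(p,R@np.array(X,float)+o),uv) for p,X,uv in P])
    return np.append(r,[(proj(b,R@np.array([110.,k*57,22])+o)[1]-T(0,v)[1]) for k,v in((-1,114),(1,282))])
s=least_squares(res,[558,-165,30,1.57,230],loss="soft_l1",f_scale=.7)
print(s.x,res(s.x))
q=s.x.copy();R,o=slopeT(*q[:4]);np.save("q.npy",q)
print("roller",R@[20,0,28]+o,"end",R@[187,0,28]+o,"uphill",R[:,0])
E
```

```text
[ 555.96 -157.81   29.55    1.58  245.2 ] [-0.15 -0.39  0.82  0.31 -0.36  0.58 -0.66 -0.09 -0.2   1.43  0.2  -1.27
  0.63  0.23 -3.06 -0.49  0.9  -0.33]
roller [ 555.75 -142.53   60.38] end [553.47  22.32  86.99] uphill [-0.01  0.99  0.16]
```

Call:
jog_arm(rows=[0.2,0.0,-0.03,0,0,0,-0.1,0.2,0.02,-0.06,0,0,0,-0.22,0.2,0.04,-0.09,0,0,0,-0.34,0.2,0.06,-0.12,0,0,0,-0.46,0.2,0.09,-0.14,0,0,0,-0.58])

```text
clock: 2.02
eef_pos: [190.8, -398.7, 238.9]
orientation: [0.916, 0.401, -0.0, -0.0]
wrist_force: [0.9, -0.2, -0.4]
gripper_width: 51.1
```

Call:
jog_arm(rows=[0.2,0.038,0.014,0,0,0,-0.12,0.2,0.076,0.028,0,0,0,-0.24,0.2,0.114,0.042,0,0,0,-0.36,0.2,0.152,0.056,0,0,0,-0.48,0.2,0.19,0.07,0,0,0,-0.6])

```text
clock: 2.43
eef_pos: [372.7, -305.2, 239.4]
orientation: [0.755, 0.656, -0.0, 0.0]
wrist_force: [0.1, -0.6, 0.1]
gripper_width: 51.4
```

```bash
cat > d.py <<'E'
from h import *
import sys
np.set_printoptions(precision=4,suppress=True)
g=np.array([float(v) for v in sys.argv[1:4]]);s=arm.state();r=Ro.from_quat(s["orientation"])
R,o=slopeT(*np.load("q.npy")[:4])
G=Ro.from_matrix(np.c_[[0,0,0],[0,0,0],[0,0,0]]+np.c_[np.r_[R[:2,0]/np.hypot(*R[:2,0]),0],np.r_[R[1,0],-R[0,0],0]/np.hypot(*R[:2,0]),[0,0,-1]])
print(s["eef_pos"],s["qpos"],"shift m",r.inv().apply(g-s["eef_pos"])/1000,"rot",(r.inv()*G).as_rotvec(),"F",s["wrist_force"])
E
python3 d.py 556 -210 140
```

```text
[ 372.7184 -305.2339  239.3516] [-0.9331 -0.0322  1.8342 -0.0001  1.3394 -0.794 ] shift m [0.1197 0.1683 0.0993] rot [-0.      0.0002 -0.1528] F [ 0.0735 -0.5603  0.073 ]
```

Call:
jog_arm(rows=[0.2,0.022,0.033,0.0,0,0,-0.08,0.2,0.045,0.066,0.02,0,0,-0.153,0.2,0.07,0.099,0.04,0,0,-0.153,0.2,0.095,0.132,0.06,0,0,-0.153,0.2,0.12,0.165,0.08,0,0,-0.153])

```text
clock: 2.85
eef_pos: [541.7, -215.1, 165.7]
orientation: [0.702, 0.712, -0.0, 0.0]
wrist_force: [-0.6, -0.8, 0.5]
gripper_width: 51.2
```

```bash
python3 d.py 556 -205 60
```

```text
[ 541.6982 -215.1043  165.7226] [-0.5813  0.2721  1.6533 -0.0003  1.2153 -0.5955] shift m [0.01   0.0144 0.1057] rot [0.0005 0.0007 0.0005] F [-0.6137 -0.8264  0.4878]
```

Call:
jog_arm(rows=[0.2,0.005,0.014,0.03,0,0,0,0.2,0.01,0.014,0.06,0,0,0,0.2,0.01,0.014,0.09,0,0,0,0.2,0.01,0.014,0.106,0,0,0,0.2,0.01,0.014,0.106,0,0,0])

```text
clock: 3.27
eef_pos: [552.7, -202.8, 55.0]
orientation: [0.702, 0.712, -0.001, -0.004]
wrist_force: [-1.0, -0.3, 0.6]
gripper_width: 51.1
```

```bash
python3 d.py 556 -182 60; python3 - <<'E'
from h import *
a=arm.snapshot("scene");b=arm.snapshot("top")
A=cv2.resize(a["img"][110:250,230:370],(400,400),interpolation=2);B=cv2.resize(b["img"][150:270,300:420],(400,400),interpolation=2)
save(dict(img=np.hstack([A,B])),"c.png")
E
```

```text
[ 552.7069 -202.8325   55.0073] [-0.553   0.4409  1.6849 -0.0004  1.0234 -0.5676] shift m [ 0.0208  0.0036 -0.0049] rot [-0.0066 -0.0038  0.0011] F [-1.0306 -0.2567  0.5856]
```

View pics/c.png

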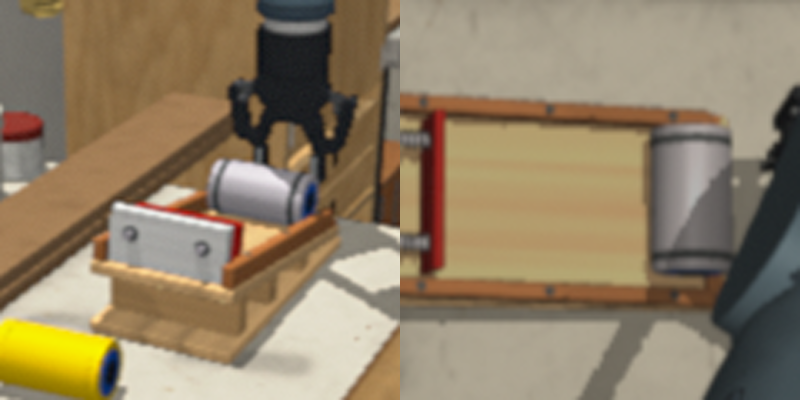

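The left crop (scene) shows the open fingertips behind the roller, at about (260,155) and (318,165). The right crop (top) shows the roller still against the lip at about (692,198). I'll move in slowly.

Call:
jog_arm(rows=[0.2,0.004,0.001,-0.001,0,0,0,0.2,0.008,0.002,-0.002,0,0,0,0.2,0.012,0.003,-0.003,0,0,0,0.2,0.016,0.003,-0.003,0,0,0,0.2,0.019,0.003,-0.003,0,0,0])

```text
clock: 3.78
eef_pos: [558.7, -185.5, 63.6]
orientation: [0.702, 0.712, 0.0, 0.001]
wrist_force: [-0.8, 0.0, -0.4]
gripper_width: 51.6
```

Call:
jog_arm(rows=[0.2,0.003,0,0,0,0,0,0.2,0.006,0,0,0,0,0,0.2,0.009,0.0,-0.001,0,0,0,0.2,0.012,0.0,-0.0015,0,0,0,0.2,0.015,0.0,-0.002,0,0,0])

```text
clock: 4.2
eef_pos: [559.8, -175.4, 68.9]
orientation: [0.702, 0.712, -0.002, 0.005]
wrist_force: [-5.1, -15.2, 16.4]
gripper_width: 51.1
```

```bash
python3 d.py 555.6 -142 65; python3 - <<'E'
from h import *
b=arm.snapshot("top")
print([(x["location"],x["confidence"],atz(b,x["location"],64)) for x in arm.pinpoint(b,"roller")])
E
```

```text
[ 559.8258 -175.3571   68.8545] [-0.5022  0.4074  1.6988 -0.0077  1.0271 -0.5133] shift m [ 0.0335 -0.0037  0.0035] rot [0.004  0.0099 0.0013] F [ -5.1373 -15.1687  16.3645]
[([238.8, 189.2], 0.88, array([597.3666889 , 200.56992872,  64.        ])), ([385.3, 210.4], 0.59, array([ 554.87115618, -138.34800484,   64.        ]))]
```

Contact is now too high: the tip is level with the roller's centre. I'll back off, go lower and push again.

Call:
jog_arm(rows=[0.2,-0.006,-0.002,0.0,0,0,0,0.2,-0.012,-0.003,0.005,0,0,0,0.2,-0.012,-0.003,0.011,0,0,0,0.2,-0.012,-0.003,0.014,0,0,0,0.2,-0.012,-0.003,0.014,0,0,0])

```text
clock: 4.72
eef_pos: [556.2, -185.9, 53.0]
orientation: [0.702, 0.712, -0.002, 0.003]
wrist_force: [0.5, 0.7, -0.7]
gripper_width: 51.3
```

Call:
jog_arm(rows=[0.2,0,0,0,0,0,0,0.2,0,0,0,0,0,0])

```text
clock: 4.88
eef_pos: [555.6, -185.0, 52.1]
orientation: [0.702, 0.712, -0.002, 0.002]
wrist_force: [-0.4, -0.5, -0.4]
gripper_width: 51.1
```

```bash
python3 d.py 555.8 -175 56; python3 - <<'E'
from h import *
b=arm.snapshot("top")
print([(x["location"],x["confidence"],atz(b,x["location"],60)) for x in arm.pinpoint(b,"roller")])
E
```

```text
[ 555.5515 -184.9874   52.0684] [-0.5216  0.4343  1.7022 -0.0053  1.002  -0.5339] shift m [ 0.01    0.0004 -0.004 ] rot [0.0004 0.0054 0.0014] F [-0.4191 -0.5368 -0.3903]
[([238.9, 191.0], 0.86, array([593.86090759, 200.40935976,  60.        ])), ([384.6, 210.1], 0.69, array([ 556.11986831, -137.63400975,   60.        ]))]
```

Call:
jog_arm(rows=[0.2,0.003,0,-0.001,0,0,0,0.2,0.006,0,-0.0015,0,0,0,0.2,0.009,0.0,-0.002,0,0,0,0.2,0.012,0.0,-0.0025,0,0,0,0.2,0.015,0.0,-0.003,0,0,0])

```text
clock: 5.4
eef_pos: [558.2, -174.6, 59.0]
orientation: [0.702, 0.713, -0.003, 0.008]
wrist_force: [-2.1, -11.6, 9.1]
gripper_width: 51.1
```

Call:
jog_arm(rows=[0.2,0.004,0,-0.0005,0,0,0,0.2,0.008,0,-0.001,0,0,0,0.2,0.012,0.0,-0.0015,0,0,0,0.2,0.015,0.0,-0.002,0,0,0,0.2,0.018,0.0,-0.0025,0,0,0])

```text
clock: 5.82
eef_pos: [560.6, -159.9, 64.3]
orientation: [0.701, 0.713, -0.003, 0.012]
wrist_force: [-0.2, -10.6, 8.4]
gripper_width: 51.2
```

```bash
python3 d.py 555.6 -142 62; python3 - <<'E'
from h import *
b=arm.snapshot("top")
print([(x["location"],x["confidence"],atz(b,x["location"],62)) for x in arm.pinpoint(b,"roller")])
E
```

```text
[ 560.5804 -159.9338   64.3152] [-0.4744  0.4009  1.7197 -0.0153  0.9994 -0.4821] shift m [ 0.0181 -0.0047  0.0019] rot [0.0131 0.0215 0.0021] F [ -0.2056 -10.6135   8.4239]
[([236.6, 189.7], 0.78, array([596.44434439, 205.70426825,  62.        ])), ([380.2, 209.0], 0.72, array([ 558.19002884, -126.99694149,   62.        ])), ([176.6, 262.5], 0.31, array([426.76650161, 336.24707854,  62.        ]))]
```

Call:
jog_arm(rows=[0.2,0.005,-0.001,0.003,0.013,0.02,0,0.2,0.009,-0.002,0.005,0.013,0.02,0,0.2,0.013,-0.003,0.005,0.013,0.02,0,0.2,0.017,-0.004,0.004,0.013,0.02,0,0.2,0.021,-0.004,0.003,0.013,0.02,0])

```text
clock: 6.33
eef_pos: [559.0, -141.9, 63.9]
orientation: [0.701, 0.713, -0.0, 0.005]
wrist_force: [0.2, -13.1, 11.1]
gripper_width: 51.3
```

```bash
cat > t.py <<'E'
from h import *
import sys,subprocess
subprocess.run(["python3","d.py"]+sys.argv[1:])
b=arm.snapshot("top");R,o=slopeT(*np.load("q.npy")[:4])
for x in arm.cut_out(b,"roller"):
    c=cv2.minAreaRect(cv2.findNonZero(x["mask"].astype(np.uint8)))
    if c[0][0]>290:
        cc,d=ray(b,c[0]);n=R[:,2];P=cc+d*((n@(o-cc)+28)/(n@d))
        print("roller",P,"slope x,y",R.T@(P-o),c,x["confidence"])
E
python3 t.py 555.4 -120 67
```

```text
[ 558.969  -141.9159   63.896 ] [-0.4522  0.396   1.7276 -0.0046  1.0091 -0.4659] shift m [ 0.0219 -0.0032 -0.0033] rot [0.0062 0.0075 0.0024] F [  0.1516 -13.0827  11.1193]
this script no longer has the robotException ignored in: <_io.TextIOWrapper mode='rw' encoding='UTF-8'>
Traceback (most recent call last):
BrokenPipeError: [Errno 32] Broken pipe
```

Call:
jog_arm(rows=[0.2,0.006,-0.001,0.002,0.006,0.008,0,0.2,0.01,-0.002,0.002,0.006,0.008,0,0.2,0.014,-0.003,0.001,0.006,0.008,0,0.2,0.018,-0.004,0.001,0.006,0.008,0,0.2,0.022,-0.004,0.0,0.006,0.008,0])

```text
clock: 6.75
eef_pos: [558.7, -124.5, 67.8]
orientation: [0.701, 0.713, 0.0, 0.006]
wrist_force: [0.3, -14.1, 11.3]
gripper_width: 51.3
```

```bash
sed -i 's/^import sys,subprocess/import d/; /^subprocess/d' t.py; python3 t.py 555.2 -100 71
```

```text
[ 558.672  -124.4728   67.8092] [-0.4245  0.3799  1.7406 -0.0042  1.0089 -0.4384] shift m [ 0.0245 -0.003  -0.0034] rot [0.0096 0.0084 0.0022] F [  0.3306 -14.1276  11.3333]
roller [555.1608 -81.8404  70.174 ] slope x,y [81.475 -0.252 28.   ] ((361.387939453125, 209.40516662597656), (23.019031524658203, 46.0967903137207), 3.3664608001708984) 0.67
```

Call:
jog_arm(rows=[0.2,0.006,-0.001,0.002,0.008,0.008,0,0.2,0.01,-0.002,0.002,0.008,0.008,0,0.2,0.014,-0.003,0.002,0.008,0.008,0,0.2,0.018,-0.003,0.001,0.008,0.008,0,0.2,0.022,-0.003,0.001,0.008,0.008,0])

```text
clock: 7.27
eef_pos: [557.7, -104.6, 69.5]
orientation: [0.701, 0.713, 0.001, 0.004]
wrist_force: [-1.7, -12.7, 9.6]
gripper_width: 51.1
```

Call:
jog_arm(rows=[0.2,0.006,-0.001,0.002,0.008,0.008,0,0.2,0.01,-0.002,0.002,0.008,0.008,0,0.2,0.014,-0.003,0.001,0.008,0.008,0,0.2,0.018,-0.003,0.001,0.008,0.008,0,0.2,0.022,-0.003,0.0,0.008,0.008,0])

```text
clock: 7.68
eef_pos: [557.3, -86.2, 72.5]
orientation: [0.701, 0.713, 0.0, 0.003]
wrist_force: [-0.6, -12.2, 10.0]
gripper_width: 51.1
```

```bash
python3 t.py 554.7 -65 76
```

```text
[557.2706 -86.1934  72.5362] [-0.3628  0.3595  1.7571 -0.0023  1.0184 -0.3784] shift m [ 0.0212 -0.0022 -0.0036] rot [0.0054 0.0043 0.003 ] F [ -0.6086 -12.1656   9.9571]
roller [554.317  -40.83    76.7935] slope x,y [123.0238   0.0265  28.    ] ((344.0, 209.0), (46.0, 18.0), 90.0) 0.93
```

Call:
jog_arm(rows=[0.2,0.006,-0.001,0.001,0.006,0.005,0,0.2,0.01,-0.001,0.001,0.006,0.005,0,0.2,0.014,-0.002,0.0,0.006,0.005,0,0.2,0.018,-0.002,0.0,0.006,0.005,0,0.2,0.022,-0.002,-0.001,0.006,0.005,0])

```text
clock: 8.2
eef_pos: [557.5, -66.1, 76.2]
orientation: [0.701, 0.713, 0.001, 0.003]
wrist_force: [0.4, -14.7, 11.0]
gripper_width: 51.4
```

Call:
jog_arm(rows=[0.2,0.006,-0.001,0.001,0.006,0.006,0,0.2,0.01,-0.001,0.001,0.006,0.006,0,0.2,0.014,-0.002,0.001,0.006,0.006,0,0.2,0.018,-0.002,0.0,0.006,0.006,0,0.2,0.022,-0.002,-0.0,0.006,0.006,0])

```text
clock: 8.62
eef_pos: [558.0, -47.3, 79.3]
orientation: [0.701, 0.713, 0.001, 0.003]
wrist_force: [-0.8, -13.0, 10.5]
gripper_width: 51.7
```

```bash
python3 t.py 554.2 -25 81;python3 - <<'E'
from h import *
a=arm.snapshot("scene");b=arm.snapshot("top")
A=cv2.resize(a["img"][110:250,230:370],(400,400),interpolation=2);B=cv2.resize(b["img"][150:270,270:390],(400,400),interpolation=2)
save(dict(img=np.hstack([A,B])),"e.png")
E
```

```text
[558.0218 -47.3404  79.3417] [-0.2954  0.3414  1.765  -0.0024  1.0285 -0.3114] shift m [ 0.0224 -0.0034 -0.0018] rot [0.0058 0.0041 0.0035] F [ -0.8158 -13.0435  10.4799]
roller [556.9742   3.4319  83.9298] slope x,y [167.8171  -3.2404  28.    ] ((325.0, 207.0), (46.0, 16.0), 90.0) 0.8
```

View pics/e.png

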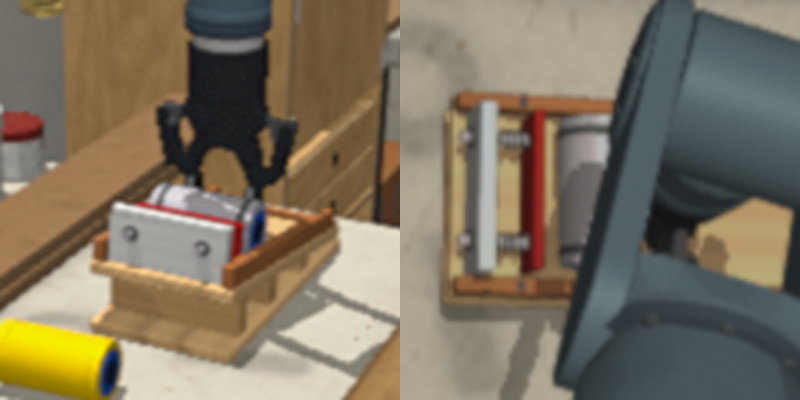

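The scene crop shows the fingers behind the roller. In the top crop the roller's edge, at column 558, is still a few mm short of the red plate at column 546. I'll push the plate in now, with smaller steps.

Call:
jog_arm(rows=[0.2,0.005,-0.001,0.001,0.006,0.006,0,0.2,0.009,-0.002,0.001,0.006,0.006,0,0.2,0.012,-0.003,0.001,0.006,0.006,0,0.2,0.015,-0.003,0.001,0.006,0.006,0,0.2,0.018,-0.003,0.001,0.006,0.006,0])

```text
clock: 9.23
eef_pos: [557.2, -31.7, 80.7]
orientation: [0.701, 0.713, 0.001, 0.003]
wrist_force: [-2.3, -22.6, 15.4]
gripper_width: 51.1
```

Call:
jog_arm(rows=[0.2,0.004,-0.001,0.001,0.006,0.006,0,0.2,0.007,-0.002,0.001,0.006,0.006,0,0.2,0.01,-0.003,0.001,0.006,0.006,0,0.2,0.012,-0.003,0.001,0.006,0.006,0,0.2,0.014,-0.003,0.001,0.006,0.006,0])

```text
clock: 9.65
eef_pos: [557.1, -21.9, 82.6]
orientation: [0.701, 0.713, 0.001, 0.004]
wrist_force: [-0.6, -19.4, 9.4]
gripper_width: 51.2
```

```bash
python3 t.py 554.2 -17 81
```

```text
[557.0874 -21.9116  82.5943] [-0.2507  0.3312  1.7707 -0.0032  1.0323 -0.266 ] shift m [ 0.005  -0.0028  0.0016] rot [0.0064 0.0046 0.0031] F [ -0.6003 -19.3908   9.3622]
roller [556.5147  13.832   85.6091] slope x,y [178.3572  -2.9244  28.    ] ((320.5, 207.0), (23.0, 46.0), 0.0) 0.71
```

Call:
jog_arm(rows=[0.2,0.004,-0.001,0.001,0.006,0.005,0,0.2,0.006,-0.001,0.001,0.006,0.005,0,0.2,0.008,-0.002,0.001,0.006,0.005,0,0.2,0.01,-0.002,0.001,0.006,0.005,0,0.2,0.011,-0.002,0.001,0.006,0.005,0])

```text
clock: 10.17
eef_pos: [557.0, -16.3, 83.7]
orientation: [0.701, 0.713, -0.001, 0.005]
wrist_force: [-1.8, -28.2, 4.9]
gripper_width: 51.1
```

```bash
python3 t.py 554.2 -17 81;python3 - <<'E'
from h import *
a=arm.snapshot("scene");b=arm.snapshot("top")
A=cv2.resize(a["img"][160:230,260:330],(400,400),interpolation=2);B=cv2.resize(b["img"][170:250,270:350],(400,400),interpolation=2)
save(dict(img=np.hstack([A,B])),"f.png")
E
```

```text
[556.9912 -16.319   83.7078] [-0.238   0.3297  1.7699 -0.0088  1.035  -0.2498] shift m [-0.0006 -0.0028  0.0027] rot [0.0049 0.0091 0.0025] F [ -1.8335 -28.1576   4.8788]
roller [558.5469  19.6064  86.5363] slope x,y [184.1774  -5.036   28.    ] ((318.0, 206.0), (44.0, 24.0), 90.0) 0.8
```

View pics/f.png

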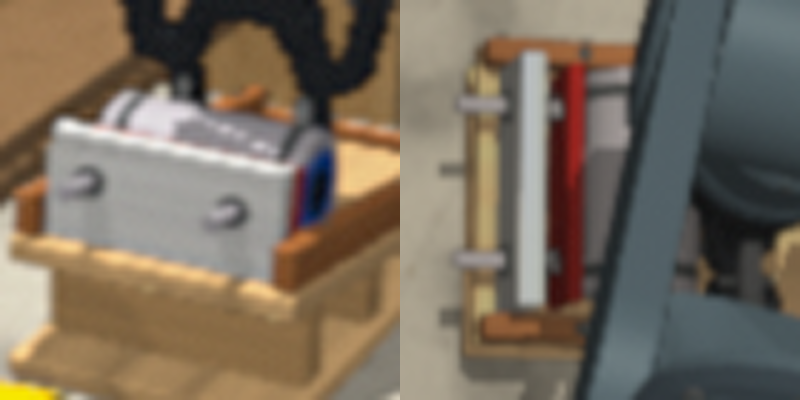

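The plate is driven close to the back plate, its guide pins stick out behind at about (480,104) and (480,260), and the force has jumped. One small extra step will confirm the hard end, then I'll hold.

Call:
jog_arm(rows=[0.2,0.003,0,0.001,0.004,0.006,0,0.2,0.004,0,0.001,0.004,0.006,0,0.2,0.005,0,0.001,0.004,0.006,0,0.2,0.005,0,0.001,0.004,0.006,0,0.2,0.005,0,0.001,0.004,0.006,0])

```text
clock: 10.78
eef_pos: [557.2, -16.5, 83.7]
orientation: [0.702, 0.712, -0.003, 0.004]
wrist_force: [-5.1, -23.2, 5.0]
gripper_width: 51.1
```

```bash
python3 t.py 554.2 -17 81
```

```text
[557.1556 -16.4677  83.7303] [-0.2367  0.3322  1.7665 -0.0119  1.0391 -0.2457] shift m [-0.0005 -0.003   0.0027] rot [0.0012 0.0108 0.0013] F [ -5.111  -23.1983   4.9555]
roller [559.6909  19.6118  86.5347] slope x,y [184.1668  -6.1799  28.    ] ((318.0, 205.5), (43.0, 22.0), 90.0) 0.58
```

```bash
python3 - <<'E'
from h import *
for _ in range(4): arm.snapshot("top")
s=arm.state();print(s["clock"],s["eef_pos"],s["wrist_force"],abs(s["joint_vel"]).max())
print(arm.sign_off())
E
```

```text
11.0833 [557.16015419 -16.47783079  83.72766578] [ -4.58914339 -22.21623741   4.27728663] 0.001314232133425169
the job is handed in; nothing more can be done
None
```

I pushed the steel roller up the ramp with the half-open fingertips until it pressed the red stop plate in. I handed the job in at about 11 s of the 38 s, with the arm still pushing. No verdict came back, so this rests on my own checks.

**Checks that passed:**
- **Plate at its end:** a last push command of 5 mm moved the tool no further. The last close-up showed the plate close to the back plate, with its guide pins sticking out behind.
- **Holding force:** the fingers were pressing uphill with about 22 N at hand-in, and the arm was still (joint speeds about 0.001 rad/s).
- **Height and squareness:** the roller looked on the deck and square to the plate in that picture. I did not measure either directly.

**What did not go smoothly or disagreed:**
- **First contact too high:** the fingertips first met the roller level with its centre, at about 15 N sideways and 16 N upward. I backed off and pushed again lower.
- **Position estimates:** the camera put the roller about 184 mm up the slope, where fully in is 187 mm. The tool position agrees with fully in to within about a millimetre. The arm hid part of the roller from the top camera, so I trust the tool reading more.
- **Not measured:** I had no direct reading of the plate's travel. I never worked near the masking tape, tape measure or screwdriver, but did not check them again at the end.

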